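# Build a stickered drying stack of planed boards

### The job

Build a small drying stack on the bearer stand. From the bottom up: the long board lying centred along and across the two bearers, one sticker laid squarely across it directly above each bearer, the short board centred on the stickers and in line with the long board, and the iron weight standing knob up in the middle of the short board. Leave the wax tin, the clamp and the tape measure where they are.

Things in the scene. Friction and masses are not known exactly. Their poses are not given: they have to be found in the camera images.
- stand: Bearer stand, fixed to the bench: a pale plywood base 180 x 120 mm (x, y), 9 mm thick, carrying two dark wooden bearers that run along its y axis, each 120 mm long and 24 mm wide, centred at x = +60 mm and x = -60 mm. The flat tops of the bearers are 33 mm above the bench. Origin: centre of the underside; z up. It looks the same turned half round.
- long_board: The long board: loose planed pale board 240 x 60 x 20 mm (x, y, z), 0.15 kg, lying flat. Origin: centre of the underside. x runs along its length.
- short_board: The short board: loose planed pale board 170 x 60 x 20 mm (x, y, z), 0.1 kg, lying flat. Origin: centre of the underside. x runs along its length.
- sticker_a: Sticker: loose square wooden stick 100 x 16 x 16 mm (x, y, z), 18 g. Origin: its centre, 8 mm above the bench at the start. x runs along its length. The two stickers are alike and may be exchanged.
- sticker_b: The other sticker, the same: 100 x 16 x 16 mm, 18 g. Origin: its centre. x runs along its length.
- weight: Iron bench weight, about 0.65 kg: a flat dark block 84 x 48 x 18 mm (x, y, z) with a plain upright steel knob, 24 mm in diameter, from 18 to 50 mm above the underside at the middle. Origin: centre of the underside. It may be lifted by the knob or by the block.
- wax_tin: Bystander: low round wax tin with a brass-coloured lid, 72 mm in diameter, 26 mm high. Origin: centre of the underside.
- clamp: Bystander: bar clamp lying on the bench, about 300 mm long along its y axis, 95 mm wide, 28 mm high, with an orange handle. Origin: bench level under the middle of the bar; the jaws stick out towards its -x.
- tape_measure: Bystander: yellow tape measure, 66 x 36 x 52 mm (x, y, z), standing among the small parts. Origin: centre of the underside.
There are look-alikes about, which are no part of the job. What is shaped like the sticker_a but turquoise is not meant. What is shaped like the short_board but green or red is not meant.

How it is judged:
At the end, for the whole second after the job is handed in: Stacked on the stand, bottom to top: long board flat on both bearers, a sticker across it above each bearer, short board flat on the stickers, weight upright in its middle. Each within 14 mm of its place each way, 10 degrees of square (the weight turned anyhow), 4 mm of resting height, at rest (x of long_board in the frame of stand between -0.014 and 0.014 m and y of long_board in the frame of stand between -0.014 and 0.014 m and z of long_board in the frame of stand between 0.029 and 0.037 m and angle between the x axis of each of long_board, short_board and the x axis of stand, either way round below 0.175 rad and (((x of sticker_a in the frame of stand between 0.046 and 0.074 m and y of sticker_a in the frame of stand between -0.014 and 0.014 m and z of sticker_a in the frame of stand between 0.057 and 0.065 m and angle between the x axis of sticker_a and the y axis of stand, either way round below 0.175 rad) and (x of sticker_b in the frame of stand between -0.074 and -0.046 m and y of sticker_b in the frame of stand between -0.014 and 0.014 m and z of sticker_b in the frame of stand between 0.057 and 0.065 m and angle between the x axis of sticker_b and the y axis of stand, either way round below 0.175 rad)) or ((x of sticker_b in the frame of stand between 0.046 and 0.074 m and y of sticker_b in the frame of stand between -0.014 and 0.014 m and z of sticker_b in the frame of stand between 0.057 and 0.065 m and angle between the x axis of sticker_b and the y axis of stand, either way round below 0.175 rad) and (x of sticker_a in the frame of stand between -0.074 and -0.046 m and y of sticker_a in the frame of stand between -0.014 and 0.014 m and z of sticker_a in the frame of stand between 0.057 and 0.065 m and angle between the x axis of sticker_a and the y axis of stand, either way round below 0.175 rad))) and x of short_board in the frame of stand between -0.014 and 0.014 m and y of short_board in the frame of stand between -0.014 and 0.014 m and z of short_board in the frame of stand between 0.065 and 0.073 m and x of weight in the frame of stand between -0.014 and 0.014 m and y of weight in the frame of stand between -0.014 and 0.014 m and z of weight in the frame of stand between 0.085 and 0.093 m and angle between each of long_board, short_board, weight's own z axis and vertical below 0.08 rad and linear speed of each of long_board, sticker_a, sticker_b, short_board, weight below 0.02 m/s and angular speed of each of long_board, sticker_a, sticker_b, short_board, weight below 0.2 rad/s); the robot touches nothing.
It fails at once if a bystander (wax tin) is moved by more than 25 mm (distance of wax_tin from where it was at the start of the episode above 0.025 m).
It fails at once if a bystander (clamp) is moved by more than 25 mm (distance of clamp from where it was at the start of the episode above 0.025 m).
It fails at once if a bystander (tape measure) is moved by more than 25 mm (distance of tape_measure from where it was at the start of the episode above 0.025 m).
It also fails if it takes over 136 s, if anything falls off the work surface, if the arm or the gripper's body presses on something with over 40 N, if the wrist force passes 120 N, or if a joint passes its speed limit or range.

### The arm

A 7-joint arm with a two-finger parallel gripper is mounted at the origin on the work surface. World frame = base frame: x ahead of the robot, y to its left, z up, the work surface at z = 0. Lengths are in m, angles in rad, forces in N, time in s.
With the tool pointing down it reaches from about 0.35 to 0.9 m from the base axis. Payload 8.1 kg.
Tool frame: the origin (TCP) lies at the very end of the fingers, on their centre line; the grasp point (between the pads) lies bot.pinch_z behind it (bot.pinch_z is the distance from the TCP to the grasp point, in m); z points along the fingers, y is the direction in which the jaws open and shut (so a half turn about z gives the same grasp; the last joint's range is limited). The gripper opens to 92 mm and grips with 3 to 60 N. Pads are 19 mm wide; open, the fingers measure 130 mm over their backs; the gripper's body (75 mm by 190 mm) begins 47 mm behind the grasp point.
Start: joints at [-1.423, 0.434, 0.025, 1.573, -0.012, 1.134, -0.075], TCP at [0.155, 0.605, 0.227] pointing down, gripper open.
Joint ranges: [-2.62, 2.62], [-0.44, 2.09], [-1.27, 1.32], [0.08, 2.57], [-1.32, 4.46], [0.12, 2], [-2.74, 2.74]. Speed limits (rad/s): [2.22, 2.22, 3.01, 3.01, 3.14, 3.14, 3.14].

### API

Orientations are given as a rotation vector (axis times angle).
In Python, from station import bot gives the robot as it stands.
- The arm moves only by the shell command python3 -m inch 'ROWS' [FORCE]. ROWS is a JSON object of lists of equal length, an entry for each row: "gripper": the opening, from -1 (shut) to 1 (fully open), so that 0 is half open; "delta_pos": the shift along the world's x, y, z in mm, a list of three; "roll": the turn about the world's z in rad. In form: {"gripper": [gripper, ...], "delta_pos": [[tx, ty, tz], ...], "roll": [roll, ...]}. A call has exactly 5 rows; each row is the pose to reach, as a shift and turn from the pose commanded when the call began; what a row does not reach only later rows make up. A row lasts 1/12 s, in which the tool goes at most 41.7 mm and 7.16 degrees, less where a joint would pass 70% of its speed; a pose out of reach is approached as far as the arm can. A call with a gripper value outside its range is refused whole. The fingers move at their own pace and stop on an object; FORCE is the grip in N (left out, the last holds). Time passes only in rows, so rows that repeat a pose let the fingers close, or fill a call up. It gives the time, the measured TCP pose, the force and the opening at its end, in the units of the state.
- bot.state(): the state, without advancing time (a new reading comes with each control period).
- bot.get_image(name): name is "scene" or "side" or "wrist"; returns (picture, depth): 480x640x3 uint8, blue, green, red; 480x640 float32, m along the optical axis (not along the pixel's ray), 0 where there is no reading.
- bot.get_calibration(name): a dict with "vfov" (degrees; the focal length in pixels is half the picture's height over the tangent of half this angle, whatever the lens; pixels are square), "cx", "cy" (the principal point, pixels), "pose" (4x4, takes a point from camera to world coordinates). Camera axes: x right, y up, looking along -z (the intrinsics and any distortion apply to the point x, -y, -z); pixel columns grow to the right and rows downward; lengths in m; the calibration is good to about 2 mm. A picture is of the moment at which its call begins: read the wrist's pose just before it. get_calibration takes no time and is no camera call; for the wrist camera it gives the pose at the moment of the call.
- bot.close_job(): hands the job in, once; it reports no verdict.
The state is a dict: "clock": time; "joints": joint angles; "dq": joint speeds; "joint_torque": joint torques, N m; "tool_pos": TCP position; "eef_rot": TCP orientation; "contact_force": force on the tool from outside, world axes, zero at the start; "ft_torque": the same for the moment, N m; "width": opening from 0.0 (shut) to 1.0 (fully open).
Only numpy, scipy, OpenCV 4.12 (cv2) and the standard library are available. Lean on these libraries where they do the work, as an engineer would, in place of code of your own. Each camera call takes 0.05 s, during which the arm holds its last target. There are 200 camera calls.

## Working session

There is one attempt and no reset: what is moved stays moved. The work goes in short steps, Python scripts to look and compute and a shell command to move; the robot and the scene stay as the last step left them, time stands still between calls to the robot, and variables do not carry over. Pictures are saved under pics/ and viewed, about 12 in all and at most 16, crops included, and the job is handed in when it is done.

```bash
ls; mkdir -p pics; python3 - <<'E'
from station import bot
import cv2,numpy as np
print(bot.state(), bot.pinch_z)
for n in("scene","side","wrist"):
    c=bot.get_calibration(n);print(n,c)
    im,d=bot.get_image(n);cv2.imwrite(f"pics/{n}0.png",im);np.savez(f"pics/{n}0.npz",im=im,d=d,pose=c["pose"])
E
```

```text
pics
{'clock': 0.0, 'joints': array([-1.42263111,  0.43520961,  0.02496498,  1.57410269, -0.01158133,
        1.13401323, -0.0751364 ]), 'dq': array([ 0.00051742, -0.00063705,  0.00169983,  0.00018952, -0.00021404,
        0.0010597 ,  0.0004977 ]), 'joint_torque': array([-1.04550294e-03, -6.67838931e+01,  9.84782986e-01, -3.14468873e+01,
       -6.04772056e-02,  4.25646943e-02,  1.70600160e-04]), 'tool_pos': array([0.15501947, 0.60493249, 0.22595105]), 'eef_rot': array([-3.93006448e-01, -3.11687053e+00,  2.49388697e-03]), 'contact_force': array([ 0.12804468, -0.75285215, -0.06357883]), 'ft_torque': array([0.03635044, 0.0010208 , 0.00292759]), 'width': 1.0005289131035717} 0.0188
scene {'vfov': 48.787376332886716, 'cx': 314.92557396348445, 'cy': 233.69286738282543, 'pose': array([[ 0.27023785, -0.6503229 ,  0.70996593,  1.40499439],
       [ 0.9626275 ,  0.19619844, -0.18669353, -0.16341539],
       [-0.01788314,  0.73388438,  0.67903896,  0.88865431],
       [ 0.        ,  0.        ,  0.        ,  1.        ]])}
side {'vfov': 44.90738720709944, 'cx': 323.4094409053082, 'cy': 235.08266886797279, 'pose': array([[ 0.99368983,  0.07008229, -0.08757274,  0.36903849],
       [-0.11183542,  0.55945359, -0.82128224, -1.14809538],
       [-0.00856446,  0.82589355,  0.56376103,  0.87831985],
       [ 0.        ,  0.        ,  0.        ,  1.        ]])}
wrist {'vfov': 69.57813929318927, 'cx': 321.8420763481928, 'cy': 241.21076165258216, 'pose': array([[ 0.24800471, -0.92581299, -0.28524369,  0.07692439],
       [ 0.96875648,  0.23636224,  0.07512504,  0.62539062],
       [-0.0021309 , -0.29496304,  0.95550629,  0.38507192],
       [ 0.        ,  0.        ,  0.        ,  1.        ]])}
```

View pics/scene0.png

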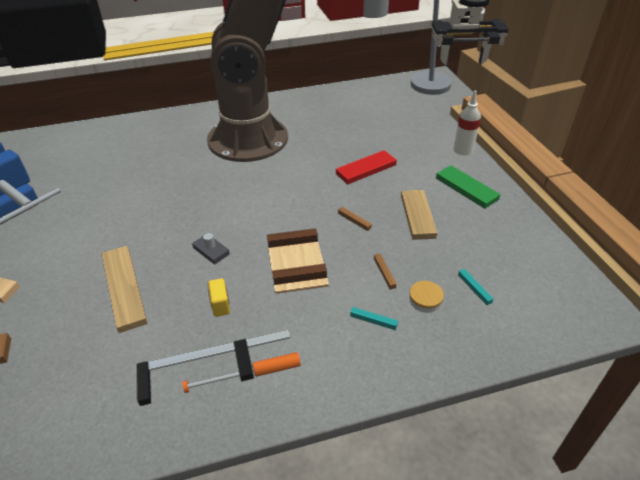

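View pics/side0.png

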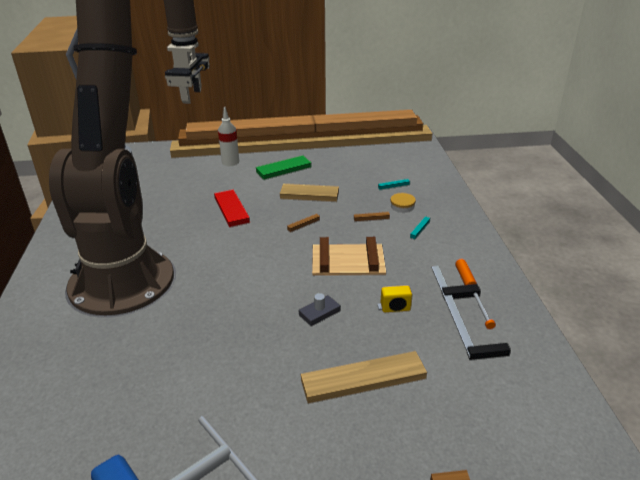

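Scene view: the long board is at (124,287), the short board at (419,213), the brown stickers at (355,218) and (385,270), the weight at (210,247) and the stand at (297,260). Look-alikes to avoid are the turquoise sticks at (374,318) and (476,286), the red board at (366,166) and the green board at (468,186). The bystanders are the tin (427,294), the tape (219,297) and the clamp (215,365). I pick the pale boards and brown sticks.

```bash
cat > h.py <<'E'
import numpy as np,cv2
from station import bot
def cast(cal,pose,u,v,z):
    f=240/np.tan(np.radians(cal["vfov"]/2))
    r=np.stack([(u-cal["cx"])/f,-(v-cal["cy"])/f,-np.ones(len(u))],1)@pose[:3,:3].T
    o=pose[:3,3]; t=(z-o[2])/r[:,2]
    return o+r*t[:,None]
def world(cal,pose,d):
    v,u=np.mgrid[:480,:640].astype(float); f=240/np.tan(np.radians(cal["vfov"]/2))
    P=np.stack([(u-cal["cx"])/f*d,-(v-cal["cy"])/f*d,-d],2)
    return P@pose[:3,:3].T+pose[:3,3]
def tops(cal,pose,im,d,seeds,tol=.006):
    """seeds: name->(u,v,ztop,rad px). top-face pixels by depth height; cast on plane; min-area rectangle (mm, deg)"""
    W=world(cal,pose,d); out={}
    for n,(su,sv,z,R) in seeds.items():
        m=((abs(W[...,2]-z)<tol)&(d>0)).astype(np.uint8)
        k=np.zeros_like(m);cv2.circle(k,(su,sv),R,1,-1);m&=k
        m=cv2.morphologyEx(m,cv2.MORPH_OPEN,np.ones((2,2),np.uint8))
        c,l,s,_=cv2.connectedComponentsWithStats(m)
        if c<2: print(n,"none");continue
        i=1+s[1:,4].argmax(); v,u=np.nonzero(l==i)
        P=cast(cal,pose,u.astype(float),v.astype(float),z)[:,:2]*1000
        q=cv2.minAreaRect(P.astype(np.float32)); b=cv2.boxPoints(q)
        e=b[1]-b[0],b[2]-b[1]; L=max(e,key=np.linalg.norm)
        print(n,"c",np.round(q[0],1),"mean",np.round(P.mean(0),1),"size",np.round(sorted(q[1]),1),"deg",round(np.degrees(np.arctan2(L[1],L[0]))%180,1),"zmed",round(float(np.median(W[v,u,2]))*1000,1),len(u))
        out[n]=q
    return out
E
python3 - <<'E'
from h import *
S={"scene":dict(long=(124,287,.02,60),short=(419,213,.02,40),sa=(355,218,.016,25),sb=(385,270,.016,25),wblock=(210,250,.018,28),knob=(209,238,.05,12),base=(297,258,.009,45),b1=(293,238,.033,35),b2=(300,273,.033,35),tin=(427,292,.026,25),tape=(219,290,.052,30)),
"side":dict(long=(364,376,.02,75),short=(309,192,.02,38),sa=(303,222,.016,22),sb=(372,216,.016,22),wblock=(320,310,.018,28),knob=(320,298,.05,12),base=(349,258,.009,45),b1=(324,252,.033,25),b2=(372,252,.033,25),tin=(403,200,.026,20),tape=(396,292,.052,25))}
for n in S:
    z=np.load(f"pics/{n}0.npz");c=bot.get_calibration(n);print(n)
    tops(c,z["pose"],z["im"],z["d"],S[n])
E
```

```text
scene
long c [ 534.9 -376. ] mean [ 542.9 -375.2] size [ 60.1 246.1] deg 7.8 zmed 20.1 2254
short c [495.9 346.1] mean [499.1 345.7] size [ 61.9 176.3] deg 166.8 zmed 20.0 1103
sa c [464.9 187.9] mean [465.3 188.6] size [ 22.5 103.5] deg 29.6 zmed 15.3 216
sb c [653.6 195.2] mean [655.1 195.6] size [ 18.3 102.1] deg 0.6 zmed 15.8 258
wblock c [ 470.8 -173.7] mean [ 477.4 -173.5] size [50.7 89.5] deg 30.7 zmed 17.7 418
knob c [ 470.3 -173.8] mean [ 469.8 -173.8] size [20.8 27.9] deg 173.1 zmed 48.8 70
base c [543.8  14.7] mean [545.1  14.1] size [ 79.7 120. ] deg 83.8 zmed 9.2 1212
b1 c [503.  19.] mean [502.1  19.4] size [ 31.4 119.4] deg 83.8 zmed 32.3 422
b2 c [621.3   6.1] mean [620.5   6.1] size [ 30.4 119.3] deg 83.8 zmed 32.3 506
tin c [754.  250.7] mean [754.6 250.2] size [71.2 73.1] deg 120.5 zmed 25.7 713
tape c [ 642.2 -176.6] mean [ 643.  -176.4] size [34.7 66.9] deg 179.6 zmed 51.5 389
side
long c [ 527.9 -385.4] mean [ 525.5 -385.6] size [ 63.6 239.6] deg 8.0 zmed 18.6 3022
short c [488.6 331.8] mean [489.5 333.8] size [ 69.7 168.6] deg 167.0 zmed 17.2 596
sa c [458.5 176.2] mean [457.5 176.5] size [ 21.  100.8] deg 30.9 zmed 12.8 137
sb c [647.4 184.9] mean [649.  184.6] size [21.3 99.2] deg 179.4 zmed 12.2 135
wblock c [ 463.8 -184.7] mean [ 462.5 -187.4] size [51.  85.5] deg 30.6 zmed 15.9 482
knob c [ 462.9 -184.2] mean [ 462.7 -183.9] size [21.8 23.3] deg 83.0 zmed 47.1 71
base c [554.7   1.3] mean [552.6  -2.5] size [124.3 178.8] deg 174.4 zmed 7.1 1557
b1 c [496.9   9. ] mean [495.9   7.3] size [ 21.7 122.3] deg 83.8 zmed 30.7 263
b2 c [614.1  -5.6] mean [613.9  -5.6] size [ 24.3 122. ] deg 83.7 zmed 31.2 284
tin c [746.4 239.4] mean [748.  238.3] size [65.  71.9] deg 82.7 zmed 23.5 253
tape c [ 634.  -187.1] mean [ 633.7 -187. ] size [37.5 63.7] deg 173.0 zmed 49.6 296
```

```bash
python3 - <<'E'
import cv2
a=cv2.imread("pics/scene0.png")
cv2.imwrite("pics/crop1.png",cv2.resize(a[170:330,190:460],None,fx=2.9,fy=2.9,interpolation=cv2.INTER_CUBIC))
E
```

```text
(no output)
```

View pics/crop1.png

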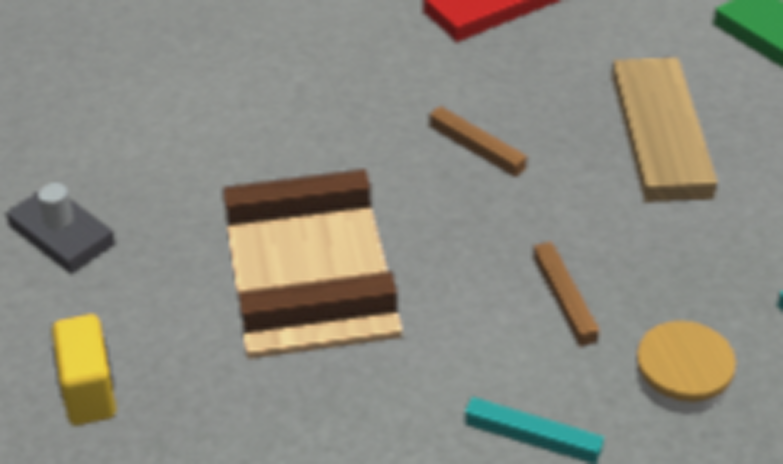

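The crop confirms the two brown sticks, the pale short board, the stand and the weight. The scene and side cameras disagree by about (7, 11) mm, though. The wrist camera will decide, so I move it over the area.

```bash

R='{"gripper":[1,1,1,1,1],"delta_pos":[[28,-28,7],[56,-56,14],[84,-84,21],[112,-112,28],[140,-140,35]],"roll":[0,0,0,0,0]}'
python3 -m inch '{"gripper":[1,1,1,1,1],"delta_pos":[[28,-28,7],[56,-56,14],[84,-84,21],[112,-112,28],[140,-140,35]],"roll":[0,0,0,0,0]}'
python3 -m inch '{"gripper":[1,1,1,1,1],"delta_pos":[[28,-28,7],[56,-56,14],[84,-84,21],[112,-112,28],[140,-140,35]],"roll":[0,0,0,0,0]}'
python3 -m inch '{"gripper":[1,1,1,1,1],"delta_pos":[[28,-28,7],[56,-56,14],[84,-84,21],[112,-112,28],[140,-140,35]],"roll":[0,0,0,0,0]}'
python3 -m inch '{"gripper":[1,1,1,1,1],"delta_pos":[[0,0,0],[0,0,0],[0,0,0],[0,0,0],[0,0,0]],"roll":[0,0,0,0,0]}'
python3 - <<'E'
from h import *
c=bot.get_calibration("wrist");im,d=bot.get_image("wrist");cv2.imwrite("pics/w1.png",im);np.savez("pics/w1.npz",im=im,d=d,pose=c["pose"])
im,d=bot.get_image("scene");cv2.imwrite("pics/scene1.png",im)
im,d=bot.get_image("side");cv2.imwrite("pics/side1.png",im)
print(bot.state()["tool_pos"],bot.state()["eef_rot"])
E
```

```text
clock: 0.57
tool_pos: [0.2961, 0.4638, 0.2618]
eef_rot: [-0.393, -3.117, 0.001]
contact_force: [0.3, 0.5, 1.0]
width: 1.001
clock: 0.98
tool_pos: [0.4361, 0.3237, 0.2971]
eef_rot: [-0.393, -3.117, -0.0]
contact_force: [0.1, 0.9, -0.0]
width: 0.998
clock: 1.4
tool_pos: [0.5761, 0.1838, 0.332]
eef_rot: [-0.393, -3.117, -0.0]
contact_force: [0.8, 0.9, -0.3]
width: 0.998
clock: 1.82
tool_pos: [0.5742, 0.1869, 0.3315]
eef_rot: [-0.389, -3.117, -0.0]
contact_force: [-1.4, -0.3, 0.4]
width: 1.0
[0.57455639 0.18636695 0.33171941] [-3.90505897e-01 -3.11696720e+00 -3.29208174e-04]
```

View pics/w1.png

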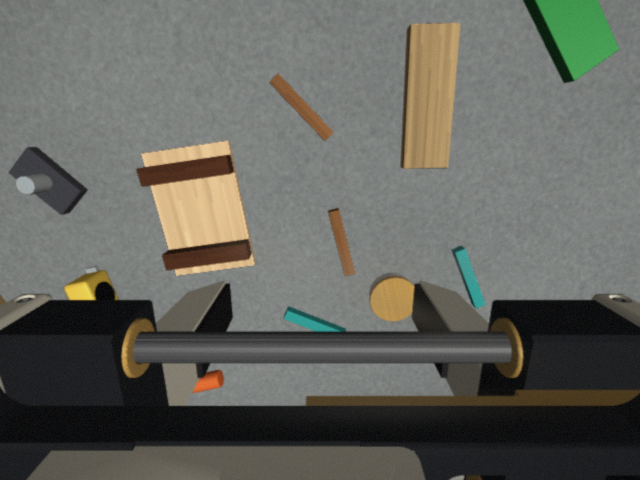

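The wrist view shows the short board (432,95), the stickers (300,105) and (342,243), the stand (200,208) and the weight (48,180). The fingers are at the bottom.

```bash
python3 - <<'E'
from h import *
z=np.load("pics/w1.npz");c=bot.get_calibration("wrist");print("dpose",np.abs(c["pose"]-z["pose"]).max())
tops(c,z["pose"],z["im"],z["d"],dict(short=(432,95,.02,85),sa=(300,105,.016,45),sb=(342,243,.016,42),wblock=(48,180,.018,45),knob=(28,184,.05,15),base=(200,208,.009,75),b1=(190,170,.033,50),b2=(207,255,.033,50),tin=(392,298,.026,25)))
E
```

```text
dpose 0.000799425906612139
short c [489.5 349.4] mean [484.8 350.5] size [ 61.4 170.2] deg 166.9 zmed 21.1 7008
sa c [458.6 190.1] mean [457.6 189.6] size [ 16. 100.] deg 30.5 zmed 17.2 1035
sb c [649.5 197.9] mean [647.8 198. ] size [ 16.  101.3] deg 0.5 zmed 16.9 742
wblock c [ 464.4 -171.2] mean [ 463.8 -168.5] size [51.8 87. ] deg 30.8 zmed 19.2 1930
knob c [ 464.4 -171.4] mean [ 464.2 -171.4] size [22.8 28.7] deg 75.8 zmed 50.9 344
base c [556.5  14.4] mean [549.6  16.4] size [122.3 180.5] deg 174.0 zmed 10.2 7432
b1 c [496.8  22.4] mean [496.9  23.2] size [ 24.1 119.1] deg 83.9 zmed 34.2 1683
b2 c [615.3   8.3] mean [615.5   8.7] size [ 26.2 121.9] deg 83.9 zmed 34.0 1485
tin c [748.5 249.5] mean [748.1 251.2] size [64.7 73.7] deg 165.9 zmed 26.8 1629
```

Scene and side masks include front faces, which biases them towards their cameras. The wrist measurement matches the given sizes, so I use it. Next is the long board.

```bash

python3 -m inch '{"gripper":[1,1,1,1,1],"delta_pos":[[-3,-37,-8],[-6,-75,-17],[-9,-112,-26],[-12,-150,-34],[-15,-187,-43]],"roll":[0.026,0.052,0.077,0.103,0.129]}' >/dev/null
python3 -m inch '{"gripper":[1,1,1,1,1],"delta_pos":[[-3,-37,-8],[-6,-75,-17],[-9,-112,-26],[-12,-150,-34],[-15,-187,-43]],"roll":[0.026,0.052,0.077,0.103,0.129]}' >/dev/null
python3 -m inch '{"gripper":[1,1,1,1,1],"delta_pos":[[-3,-37,-8],[-6,-75,-17],[-9,-112,-26],[-12,-150,-34],[-15,-187,-43]],"roll":[0.026,0.052,0.077,0.103,0.129]}' >/dev/null
python3 -m inch '{"gripper":[1,1,1,1,1],"delta_pos":[[0,0,0],[0,0,0],[0,0,0],[0,0,0],[0,0,0]],"roll":[0,0,0,0,0]}'
python3 - <<'E'
from h import *
c=bot.get_calibration("wrist");im,d=bot.get_image("wrist");cv2.imwrite("pics/w2.png",im)
s=bot.state();print(s["tool_pos"],s["eef_rot"],s["joints"])
tops(c,c["pose"],im,d,dict(long=(320,240,.02,400)))
E
```

```text
clock: 3.63
tool_pos: [0.5312, -0.3737, 0.2031]
eef_rot: [-0.218, 3.133, 0.001]
contact_force: [0.2, -0.0, 0.8]
width: 1.0
[ 0.53105498 -0.37395695  0.20317142] [-2.17342562e-01  3.13321164e+00  5.47898314e-04] [ 0.29198641  0.50511916  0.36656038  1.5605454  -0.19559976  1.11174537
  2.41290508]
long c [ 528.6 -376.3] mean [ 516.7 -378. ] size [ 60.  239.9] deg 8.0 zmed 21.0 13992
```

View pics/w2.png

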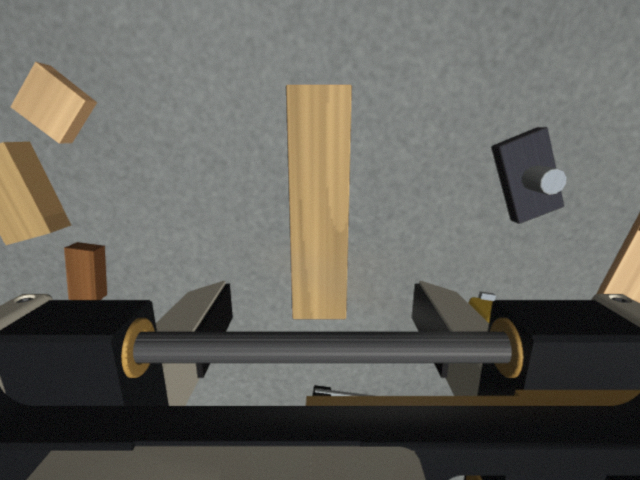

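The board is centred between the fingers at (320,200). It measures 239.9 x 60 mm, so I descend and grip.

```bash

python3 -m inch '{"gripper":[1,1,1,1,1],"delta_pos":[[-2,-2,-35],[-2,-2,-70],[-2,-2,-105],[-2,-2,-140],[-2,-2,-160]],"roll":[0,0,0,0,0]}' >/dev/null
python3 -m inch '{"gripper":[1,1,1,1,1],"delta_pos":[[0,0,-12],[0,0,-24],[0,0,-34],[0,0,-38],[0,0,-38]],"roll":[0,0,0,0,0]}'
python3 -m inch '{"gripper":[0.2,0.2,0.2,0.2,0.2],"delta_pos":[[0,0,0],[0,0,0],[0,0,0],[0,0,0],[0,0,0]],"roll":[0,0,0,0,0]}' 25
python3 -m inch '{"gripper":[0.1,0.1,0.1,0.1,0.1],"delta_pos":[[0,0,0],[0,0,0],[0,0,0],[0,0,0],[0,0,0]],"roll":[0,0,0,0,0]}'
```

```text
clock: 4.52
tool_pos: [0.5283, -0.3774, 0.0046]
eef_rot: [-0.214, 3.134, 0.0]
contact_force: [-0.4, -0.3, -0.8]
width: 1.002
clock: 4.93
tool_pos: [0.5284, -0.3777, 0.0052]
eef_rot: [-0.214, 3.134, -0.001]
contact_force: [0.9, 0.0, -0.2]
width: 0.689
clock: 5.35
tool_pos: [0.5283, -0.3776, 0.0051]
eef_rot: [-0.214, 3.134, -0.0]
contact_force: [-1.0, 0.8, 6.1]
width: 0.649
```

```bash

python3 -m inch '{"gripper":[0,0,0,0,0],"delta_pos":[[0,0,20],[0,0,45],[0,0,75],[0,0,105],[0,0,135]],"roll":[0,0,0,0,0]}'
python3 -m inch '{"gripper":[0,0,0,0,0],"delta_pos":[[2,39,0],[5,78,0],[8,118,0],[11,157,0],[14,196,0]],"roll":[-0.025,-0.05,-0.075,-0.1,-0.124]}' >/dev/null
python3 -m inch '{"gripper":[0,0,0,0,0],"delta_pos":[[3,39,0],[6,78,0],[9,118,0],[12,157,0],[14,197,0]],"roll":[-0.025,-0.05,-0.075,-0.1,-0.124]}' >/dev/null
python3 -m inch '{"gripper":[0,0,0,0,0],"delta_pos":[[0,0,-20],[0,0,-40],[0,0,-40],[0,0,-40],[0,0,-40]],"roll":[0,0,0,0,0]}'
python3 - <<'E'
from h import *
c=bot.get_calibration("wrist");im,d=bot.get_image("wrist");cv2.imwrite("pics/w3.png",im)
s=bot.state();print(s["tool_pos"],s["eef_rot"],s["joints"][6])
tops(c,c["pose"],im,d,dict(long=(320,200,s["tool_pos"][2]+.016,130)),.008)
E
```

```text
clock: 5.77
tool_pos: [0.5276, -0.3772, 0.1404]
eef_rot: [0.213, -3.133, -0.001]
contact_force: [0.7, -0.8, -1.4]
width: 0.649
clock: 7.02
tool_pos: [0.5564, 0.0146, 0.1004]
eef_rot: [0.178, 3.136, -0.0]
contact_force: [0.7, -0.2, -1.1]
width: 0.65
[0.55672345 0.01461419 0.10070873] [1.77808225e-01 3.13537369e+00 3.27611241e-05] 1.559481954967554
long c [510.1  25.1] mean [504.   20.8] size [ 82.7 110.9] deg 164.8 zmed 116.4 35586
```

View pics/w3.png

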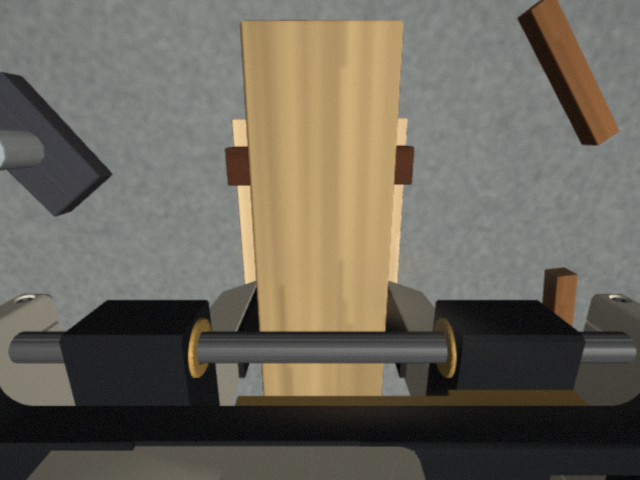

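The board is aligned over the bearers at (320,165), so I lower it.

```bash

python3 -m inch '{"gripper":[0,0,0,0,0],"delta_pos":[[0,0,-15],[0,0,-30],[0,0,-42],[0,0,-50],[0,0,-54]],"roll":[0,0,0,0,0]}'
python3 -m inch '{"gripper":[0,0,0,0,0],"delta_pos":[[0,0,-2],[0,0,-4],[0,0,-6],[0,0,-8],[0,0,-8]],"roll":[0,0,0,0,0]}'
```

```text
clock: 7.48
tool_pos: [0.5562, 0.015, 0.0456]
eef_rot: [-0.177, -3.137, -0.0]
contact_force: [-0.9, 0.1, -1.4]
width: 0.647
clock: 7.9
tool_pos: [0.5565, 0.0155, 0.0381]
eef_rot: [0.176, 3.136, 0.0]
contact_force: [0.3, 0.8, -1.4]
width: 0.649
```

```bash

python3 -m inch '{"gripper":[0,0.6,1,1,1],"delta_pos":[[0,0,-1],[0,0,-1],[0,0,-1],[0,0,0],[0,0,2]],"roll":[0,0,0,0,0]}'
python3 -m inch '{"gripper":[1,1,1,1,1],"delta_pos":[[0,0,25],[0,0,60],[0,0,100],[0,0,140],[0,0,170]],"roll":[0,0,0,0,0]}'
python3 -m inch '{"gripper":[1,1,1,1,1],"delta_pos":[[-19,35,0],[-39,70,0],[-58,105,0],[-78,140,0],[-98,175,0]],"roll":[0.12,0.24,0.36,0.48,0.6]}' >/dev/null
python3 -m inch '{"gripper":[1,1,1,1,1],"delta_pos":[[0,0,-20],[0,0,-20],[0,0,-20],[0,0,-20],[0,0,-20]],"roll":[0.046,0.046,0.046,0.046,0.046]}'
python3 - <<'E'
from h import *
c=bot.get_calibration("wrist");im,d=bot.get_image("wrist");cv2.imwrite("pics/w4.png",im)
s=bot.state();print(s["tool_pos"],s["eef_rot"],s["joints"])
tops(c,c["pose"],im,d,dict(sa=(320,270,.016,120)))
im,d=bot.get_image("scene");cv2.imwrite("pics/s4.png",im);c=bot.get_calibration("scene")
tops(c,c["pose"],im,d,dict(long=(297,250,.053,90),sb=(385,270,.016,25)))
E
```

```text
clock: 8.32
tool_pos: [0.556, 0.0155, 0.0397]
eef_rot: [-0.176, -3.136, 0.0]
contact_force: [-0.3, -0.6, -0.6]
width: 0.892
clock: 8.73
tool_pos: [0.5567, 0.0151, 0.2131]
eef_rot: [0.176, 3.134, 0.001]
contact_force: [0.5, 1.3, -0.8]
width: 0.998
clock: 9.57
tool_pos: [0.4592, 0.1894, 0.1905]
eef_rot: [-0.823, 3.031, -0.0]
contact_force: [-0.6, -0.2, -0.0]
width: 0.998
[0.45913289 0.18945933 0.19045206] [-8.23745084e-01  3.03054325e+00 -1.57436809e-04] [-0.66561488  0.26180713  0.20548899  1.94164186 -0.06489278  0.94336189
  1.67273463]
sa c [457.7 191. ] mean [456.5 190.2] size [15.5 99.5] deg 30.4 zmed 17.0 1579
long c [562.3  14.5] mean [570.5  13.7] size [ 60.1 244.1] deg 173.7 zmed 53.1 1997
sb c [654.3 195.2] mean [655.2 195.6] size [ 18.4 103.5] deg 0.5 zmed 15.5 260
```

View pics/s4.png

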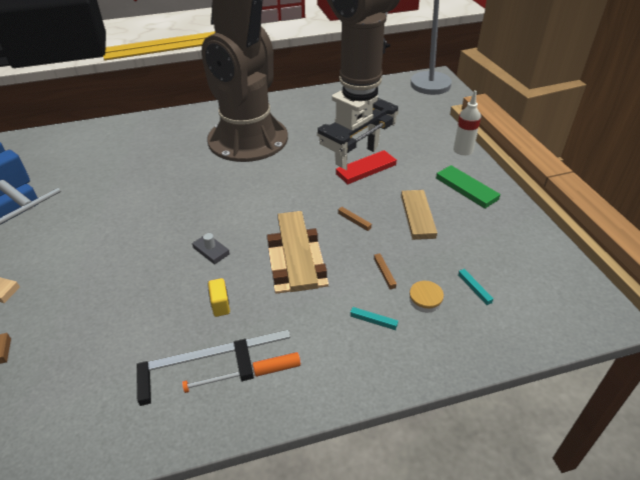

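The long board lies on the bearers at (297,250), within about 2 mm in the scene view. I now pick sticker A.

```bash

python3 -m inch '{"gripper":[0.2,0,0,0,0],"delta_pos":[[-1,1,-35],[-1,1,-70],[-1,1,-105],[-1,1,-135],[-1,1,-150]],"roll":[0,0,0,0,0]}' >/dev/null
python3 -m inch '{"gripper":[0,0,0,0,0],"delta_pos":[[0,0,-12],[0,0,-24],[0,0,-32],[0,0,-36],[0,0,-36]],"roll":[0,0,0,0,0]}'
python3 -m inch '{"gripper":[-0.9,-0.9,-0.9,-0.9,-0.9],"delta_pos":[[0,0,0],[0,0,0],[0,0,0],[0,0,0],[0,0,0]],"roll":[0,0,0,0,0]}' 15
python3 -m inch '{"gripper":[-0.9,-0.9,-0.9,-0.9,-0.9],"delta_pos":[[0,0,0],[0,0,0],[0,0,0],[0,0,20],[0,0,50]],"roll":[0,0,0,0,0]}'
```

```text
clock: 10.5
tool_pos: [0.4572, 0.1911, 0.0033]
eef_rot: [0.828, -3.03, 0.0]
contact_force: [-0.9, -0.8, -0.1]
width: 0.5
clock: 10.92
tool_pos: [0.4574, 0.1916, 0.0041]
eef_rot: [-0.829, 3.029, 0.0]
contact_force: [0.7, -1.1, -0.1]
width: 0.184
clock: 11.33
tool_pos: [0.4553, 0.1905, 0.0523]
eef_rot: [0.828, -3.025, 0.002]
contact_force: [-0.2, -0.6, -0.6]
width: 0.17
```

```bash

python3 -m inch '{"gripper":[-0.9,-0.9,-0.9,-0.9,-0.9],"delta_pos":[[0,0,20],[0,0,40],[0,0,60],[0,0,80],[0,0,90]],"roll":[-0.12,-0.24,-0.36,-0.48,-0.6]}' >/dev/null
python3 -m inch '{"gripper":[-0.9,-0.9,-0.9,-0.9,-0.9],"delta_pos":[[4,-17,0],[8,-34,0],[12,-51,0],[16,-68,0],[20,-85,0]],"roll":[-0.12,-0.24,-0.36,-0.48,-0.6]}' >/dev/null
python3 -m inch '{"gripper":[-0.9,-0.9,-0.9,-0.9,-0.9],"delta_pos":[[4,-17,0],[8,-34,0],[12,-51,0],[16,-68,0],[20,-84,0]],"roll":[-0.12,-0.24,-0.36,-0.48,-0.6]}' >/dev/null
python3 -m inch '{"gripper":[-0.9,-0.9,-0.9,-0.9,-0.9],"delta_pos":[[0,0,-10],[0,0,-20],[0,0,-30],[0,0,-40],[0,0,-40]],"roll":[-0.12,-0.24,-0.36,-0.411,-0.411]}'
python3 - <<'E'
from h import *
c=bot.get_calibration("wrist");im,d=bot.get_image("wrist");cv2.imwrite("pics/w5.png",im)
s=bot.state();r=s["eef_rot"];print(s["tool_pos"],"jaw",2*np.degrees(np.arctan2(r[1],r[0]))-90,s["joints"][6])
E
```

```text
clock: 13.0
tool_pos: [0.4959, 0.0226, 0.1022]
eef_rot: [-2.338, -2.097, 0.004]
contact_force: [0.2, 0.8, 0.3]
width: 0.176
[0.49630555 0.02242252 0.10301759] jaw -366.00938939836016 0.2269200162305264
```

View pics/w5.png

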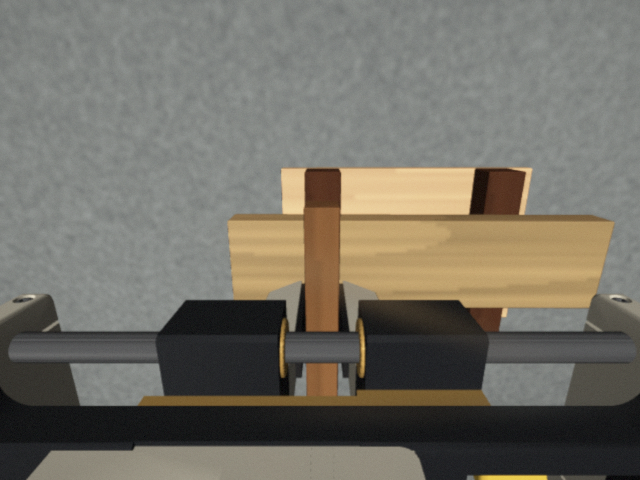

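The sticker at (322,270) lines up over the bearer at (322,187), square to the long board. I lower it.

```bash

python3 -m inch '{"gripper":[-0.9,-0.9,-0.9,-0.9,-0.9],"delta_pos":[[0,0,-12],[0,0,-24],[0,0,-34],[0,0,-40],[0,0,-41]],"roll":[0,0,0,0,0]}' 
python3 -m inch '{"gripper":[-0.9,-0.9,-0.9,-0.9,-0.9],"delta_pos":[[0,0,-1],[0,0,-2],[0,0,-3],[0,0,-4],[0,0,-4]],"roll":[0,0,0,0,0]}'
```

```text
clock: 13.47
tool_pos: [0.4967, 0.0224, 0.0621]
eef_rot: [-2.335, -2.101, 0.001]
contact_force: [-1.0, -0.1, -0.5]
width: 0.171
clock: 13.88
tool_pos: [0.4972, 0.0225, 0.0588]
eef_rot: [2.336, 2.101, 0.0]
contact_force: [0.7, 1.7, -0.6]
width: 0.173
```

```bash

python3 -m inch '{"gripper":[-0.9,-0.7,-0.4,-0.2,-0.2],"delta_pos":[[0,0,-1],[0,0,-1],[0,0,-1],[0,0,-1],[0,0,0]],"roll":[0,0,0,0,0]}' 
python3 -m inch '{"gripper":[-0.2,-0.2,-0.2,-0.2,-0.2],"delta_pos":[[0,0,20],[0,0,50],[0,0,85],[0,0,115],[0,0,130]],"roll":[0,0,0,-0.12,-0.24]}' 
python3 -m inch '{"gripper":[0,0,0,0,0],"delta_pos":[[23,26,0],[46,52,0],[69,79,0],[92,105,0],[114,132,0]],"roll":[-0.12,-0.24,-0.36,-0.48,-0.6]}' >/dev/null
python3 -m inch '{"gripper":[0,0,0,0,0],"delta_pos":[[13,15,0],[26,29,0],[38,44,0],[38,44,0],[38,44,0]],"roll":[-0.12,-0.24,-0.36,-0.48,-0.6]}' >/dev/null
python3 -m inch '{"gripper":[0,0,0,0,0],"delta_pos":[[0,0,0],[0,0,0],[0,0,0],[0,0,0],[0,0,0]],"roll":[-0.017,-0.017,-0.017,-0.017,-0.017]}'
python3 - <<'E'
from h import *
c=bot.get_calibration("wrist");im,d=bot.get_image("wrist");cv2.imwrite("pics/w6.png",im)
s=bot.state();r=s["eef_rot"];print(s["tool_pos"],"jaw",2*np.degrees(np.arctan2(r[1],r[0]))-90,s["joints"][6])
tops(c,c["pose"],im,d,dict(sb=(320,270,.016,90)))
im,d=bot.get_image("scene");cv2.imwrite("pics/s6.png",im);c=bot.get_calibration("scene")
tops(c,c["pose"],im,d,dict(sa=(293,230,.069,40)))
E
```

```text
clock: 14.3
tool_pos: [0.4971, 0.0225, 0.0587]
eef_rot: [-2.336, -2.101, 0.0]
contact_force: [0.0, -0.2, -1.0]
width: 0.342
clock: 14.72
tool_pos: [0.4984, 0.022, 0.1921]
eef_rot: [2.575, 1.798, 0.006]
contact_force: [0.7, 0.3, 0.2]
width: 0.401
clock: 15.97
tool_pos: [0.6491, 0.1983, 0.189]
eef_rot: [-3.141, -0.015, -0.0]
contact_force: [-0.6, -0.8, 0.7]
width: 0.502
[0.64909137 0.1983858  0.18899393] jaw -449.48863148038373 -1.3078246314113555
sb c [640.9 196.5] mean [642.4 196.7] size [15.5 88.3] deg 0.3 zmed 17.2 1401
sa c [504.6  21.7] mean [503.2  21.5] size [24.1 99.5] deg 83.9 zmed 68.0 262
```

View pics/w6.png

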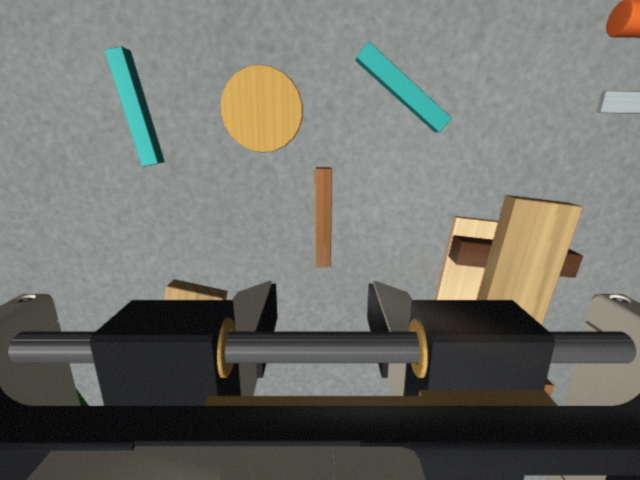

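The sticker is at (323,217), clear of the tin (262,108), and the circle mask cut its far end, so the corrected centre is about (647–649, 197). I descend and grip.

```bash

python3 -m inch '{"gripper":[0,0,0,0,0],"delta_pos":[[-1,-1,-35],[-1,-1,-70],[-1,-1,-105],[-1,-1,-135],[-1,-1,-150]],"roll":[0,0,0,0,0]}' >/dev/null
python3 -m inch '{"gripper":[0,0,0,0,0],"delta_pos":[[0,0,-12],[0,0,-24],[0,0,-32],[0,0,-35],[0,0,-35]],"roll":[0,0,0,0,0]}'
python3 -m inch '{"gripper":[-0.9,-0.9,-0.9,-0.9,-0.9],"delta_pos":[[0,0,0],[0,0,0],[0,0,0],[0,0,0],[0,0,0]],"roll":[0,0,0,0,0]}' 15
python3 -m inch '{"gripper":[-0.9,-0.9,-0.9,-0.9,-0.9],"delta_pos":[[0,0,0],[0,0,20],[0,0,50],[0,0,80],[0,0,110]],"roll":[0,0,0,0,0]}'
python3 -m inch '{"gripper":[-0.9,-0.9,-0.9,-0.9,-0.9],"delta_pos":[[0,0,10],[0,0,20],[0,0,30],[0,0,30],[0,0,30]],"roll":[0.12,0.24,0.36,0.48,0.6]}'
```

```text
clock: 16.9
tool_pos: [0.6484, 0.1975, 0.0039]
eef_rot: [-3.141, -0.012, -0.001]
contact_force: [0.3, 0.4, -0.0]
width: 0.497
clock: 17.32
tool_pos: [0.6483, 0.1976, 0.0041]
eef_rot: [-3.141, -0.012, -0.001]
contact_force: [0.2, -0.7, 0.7]
width: 0.185
clock: 17.73
tool_pos: [0.6478, 0.1972, 0.1148]
eef_rot: [3.141, 0.012, -0.001]
contact_force: [0.3, 0.7, -0.7]
width: 0.172
clock: 18.15
tool_pos: [0.6485, 0.1974, 0.1446]
eef_rot: [2.995, 0.949, 0.002]
contact_force: [-0.2, -0.0, -0.8]
width: 0.171
```

```bash

python3 -m inch '{"gripper":[-0.9,-0.9,-0.9,-0.9,-0.9],"delta_pos":[[-6,-32,0],[-12,-64,0],[-18,-96,0],[-24,-128,0],[-30,-160,0]],"roll":[0.12,0.24,0.36,0.48,0.6]}' >/dev/null
python3 -m inch '{"gripper":[-0.9,-0.9,-0.9,-0.9,-0.9],"delta_pos":[[-3,-29,-10],[-3,-29,-20],[-3,-29,-30],[-3,-29,-40],[-3,-29,-45]],"roll":[0.12,0.24,0.257,0.257,0.257]}'
python3 - <<'E'
from h import *
c=bot.get_calibration("wrist");im,d=bot.get_image("wrist");cv2.imwrite("pics/w7.png",im)
s=bot.state();r=s["eef_rot"];print(s["tool_pos"],"jaw",2*np.degrees(np.arctan2(r[1],r[0]))-90,s["joints"][6])
E
```

```text
clock: 18.98
tool_pos: [0.6146, 0.0099, 0.0971]
eef_rot: [-2.337, -2.097, 0.001]
contact_force: [-0.7, 0.4, -0.7]
width: 0.173
[0.61426677 0.01002754 0.0965192 ] jaw -366.15120911909395 0.26495808184261294
```

View pics/w7.png

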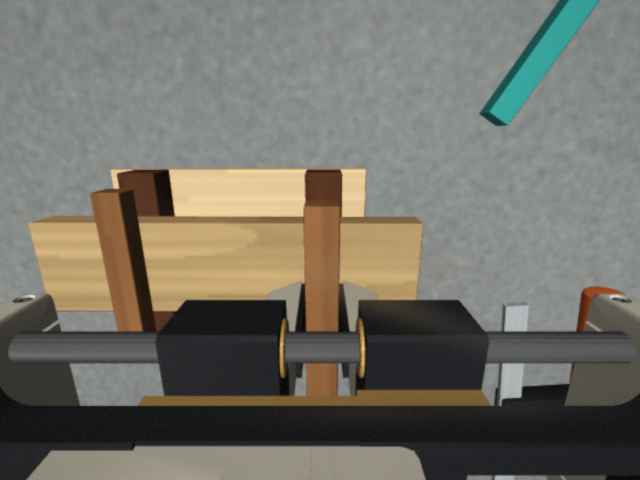

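Sticker B at (322,270) is above the second bearer (322,187), and sticker A is standing right at (125,260). I lower it and release.

```bash

python3 -m inch '{"gripper":[-0.9,-0.9,-0.9,-0.9,-0.9],"delta_pos":[[0,-1,-12],[0,-1,-22],[0,-1,-30],[0,-1,-34],[0,-1,-35]],"roll":[0,0,0,0,0]}' 
python3 -m inch '{"gripper":[-0.9,-0.9,-0.9,-0.9,-0.9],"delta_pos":[[0,0,-1],[0,0,-2],[0,0,-3],[0,0,-4],[0,0,-4]],"roll":[0,0,0,0,0]}'
python3 -m inch '{"gripper":[-0.9,-0.7,-0.4,-0.2,-0.2],"delta_pos":[[0,0,0],[0,0,0],[0,0,0],[0,0,0],[0,0,1]],"roll":[0,0,0,0,0]}' 
python3 -m inch '{"gripper":[-0.2,-0.2,-0.2,-0.2,-0.2],"delta_pos":[[0,0,20],[0,0,50],[0,0,85],[0,0,115],[0,0,150]],"roll":[0,0,0,0.12,0.24]}'
```

```text
clock: 19.45
tool_pos: [0.6146, 0.0077, 0.0625]
eef_rot: [-2.336, -2.1, 0.002]
contact_force: [0.1, -0.6, -1.1]
width: 0.178
clock: 19.87
tool_pos: [0.6152, 0.0075, 0.0598]
eef_rot: [2.336, 2.101, 0.0]
contact_force: [-0.1, 0.5, -0.2]
width: 0.175
clock: 20.28
tool_pos: [0.6151, 0.0075, 0.0607]
eef_rot: [-2.336, -2.1, 0.0]
contact_force: [0.2, 0.1, 0.5]
width: 0.34
clock: 20.7
tool_pos: [0.6145, 0.0074, 0.2117]
eef_rot: [-2.062, -2.37, 0.002]
contact_force: [0.6, 1.5, -0.2]
width: 0.402
```

```bash

python3 -m inch '{"gripper":[1,1,1,1,1],"delta_pos":[[-12,34,0],[-25,68,0],[-37,102,0],[-50,137,0],[-62,171,0]],"roll":[0.12,0.24,0.36,0.48,0.6]}' >/dev/null
python3 -m inch '{"gripper":[1,1,1,1,1],"delta_pos":[[-13,34,0],[-25,68,0],[-37,102,0],[-50,137,0],[-63,171,0]],"roll":[0.12,0.24,0.36,0.48,0.6]}' >/dev/null
python3 -m inch '{"gripper":[1,1,1,1,1],"delta_pos":[[0,0,0],[0,0,0],[0,0,0],[0,0,0],[0,0,0]],"roll":[0.01,0.01,0.01,0.01,0.01]}'
python3 - <<'E'
from h import *
c=bot.get_calibration("wrist");im,d=bot.get_image("wrist");cv2.imwrite("pics/w8.png",im)
s=bot.state();r=s["eef_rot"];print(s["tool_pos"],"jaw",2*np.degrees(np.arctan2(r[1],r[0]))-90,s["joints"][6])
tops(c,c["pose"],im,d,dict(short=(320,230,.02,150)))
im,d=bot.get_image("scene");cv2.imwrite("pics/s8.png",im);c=bot.get_calibration("scene")
tops(c,c["pose"],im,d,dict(sa=(293,228,.069,30),sb=(305,262,.069,30)))
E
```

```text
clock: 21.95
tool_pos: [0.491, 0.3479, 0.2109]
eef_rot: [0.361, 3.12, -0.0]
contact_force: [0.2, -0.2, -0.4]
width: 1.0
[0.49085886 0.34811112 0.21088333] jaw 76.84084604737828 0.8071739399984806
short c [489.4 350.1] mean [483.7 351.4] size [ 60.  169.5] deg 166.9 zmed 21.1 9386
sa c [504.1  21.8] mean [503.3  21.8] size [23.3 99.5] deg 83.9 zmed 67.7 267
sb c [621.1   7.4] mean [620.7   7.3] size [22.5 99.4] deg 83.2 zmed 67.9 316
```

View pics/w8.png

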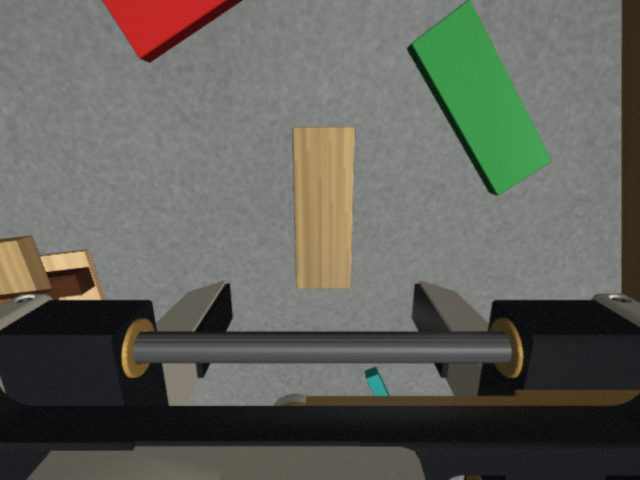

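The pale board at (324,208) is between the fingers, and the red and green boards are well clear. The stickers match the bearers to 1–2 mm in the scene view. I grip the short board.

```bash

python3 -m inch '{"gripper":[1,1,1,1,1],"delta_pos":[[-1,2,-35],[-1,2,-70],[-1,2,-105],[-1,2,-140],[-1,2,-168]],"roll":[0,0,0,0,0]}' >/dev/null
python3 -m inch '{"gripper":[1,1,1,1,1],"delta_pos":[[0,0,-12],[0,0,-24],[0,0,-34],[0,0,-38],[0,0,-38]],"roll":[0,0,0,0,0]}'
python3 -m inch '{"gripper":[0.2,0.1,0.1,0.1,0.1],"delta_pos":[[0,0,0],[0,0,0],[0,0,0],[0,0,0],[0,0,0]],"roll":[0,0,0,0,0]}' 25
python3 -m inch '{"gripper":[0,0,0,0,0],"delta_pos":[[0,0,0],[0,0,0],[0,0,0],[0,0,20],[0,0,50]],"roll":[0,0,0,0,0]}'
python3 -m inch '{"gripper":[0,0,0,0,0],"delta_pos":[[0,0,35],[0,0,70],[0,0,100],[0,0,100],[0,0,100]],"roll":[0,0,0,0,0]}'
```

```text
clock: 22.88
tool_pos: [0.4894, 0.3516, 0.0049]
eef_rot: [0.356, 3.121, 0.0]
contact_force: [0.2, -0.2, -0.3]
width: 1.003
clock: 23.3
tool_pos: [0.4893, 0.3516, 0.0052]
eef_rot: [0.356, 3.121, 0.001]
contact_force: [-0.5, -0.2, 1.6]
width: 0.687
clock: 23.72
tool_pos: [0.4872, 0.3501, 0.0526]
eef_rot: [-0.355, -3.118, 0.007]
contact_force: [0.7, 0.3, -1.1]
width: 0.651
clock: 24.13
tool_pos: [0.4899, 0.3522, 0.1564]
eef_rot: [0.355, 3.119, 0.005]
contact_force: [-0.5, -0.5, -1.9]
width: 0.65
```

```bash

python3 -m inch '{"gripper":[0,0,0,0,0],"delta_pos":[[7,-34,0],[13,-67,0],[20,-101,0],[26,-134,0],[33,-168,0]],"roll":[0.012,0.024,0.036,0.048,0.06]}' >/dev/null
python3 -m inch '{"gripper":[0,0,0,0,0],"delta_pos":[[7,-34,0],[13,-67,0],[20,-101,0],[26,-134,0],[33,-168,0]],"roll":[0.012,0.024,0.036,0.048,0.059]}' >/dev/null
python3 -m inch '{"gripper":[0,0,0,0,0],"delta_pos":[[0,0,-15],[0,0,-25],[0,0,-25],[0,0,-25],[0,0,-25]],"roll":[0,0,0,0,0]}'
python3 - <<'E'
from h import *
c=bot.get_calibration("wrist");im,d=bot.get_image("wrist");cv2.imwrite("pics/w9.png",im)
s=bot.state();r=s["eef_rot"];print(s["tool_pos"],"jaw",2*np.degrees(np.arctan2(r[1],r[0]))-90,s["joints"][6])
E
```

```text
clock: 25.38
tool_pos: [0.5548, 0.0168, 0.1294]
eef_rot: [-0.166, -3.136, -0.0]
contact_force: [-0.7, 0.1, -0.4]
width: 0.65
[0.55511138 0.01673857 0.12976993] jaw -276.0652548449671 1.5553573422395466
```

View pics/w9.png

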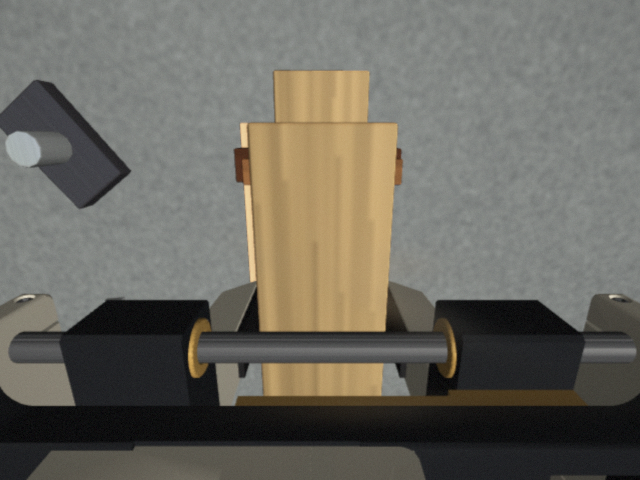

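The short board is in line with the long board below it (320,95). I lower it onto the stickers.

```bash

python3 -m inch '{"gripper":[0,0,0,0,0],"delta_pos":[[1,-1,-15],[1,-1,-30],[1,-1,-42],[1,-1,-49],[1,-1,-50]],"roll":[0,0,0,0,0]}' 
python3 -m inch '{"gripper":[0,0,0,0,0],"delta_pos":[[0,0,-1],[0,0,-2],[0,0,-3],[0,0,-4],[0,0,-5]],"roll":[0,0,0,0,0]}'
python3 -m inch '{"gripper":[0,0,0,0,0],"delta_pos":[[0,0,0],[0,0,0],[0,0,0],[0,0,-1],[0,0,-1]],"roll":[0,0,0,0,0]}'
```

```text
clock: 25.85
tool_pos: [0.5556, 0.0152, 0.0789]
eef_rot: [-0.167, -3.136, 0.0]
contact_force: [-0.3, 0.5, -1.2]
width: 0.655
clock: 26.27
tool_pos: [0.5564, 0.0145, 0.0751]
eef_rot: [0.169, 3.136, 0.0]
contact_force: [0.7, 0.2, -0.9]
width: 0.652
clock: 26.68
tool_pos: [0.5563, 0.0144, 0.0741]
eef_rot: [0.169, 3.137, 0.0]
contact_force: [-1.8, 0.3, 4.5]
width: 0.65
```

```bash

python3 -m inch '{"gripper":[0.3,0.6,1,1,1],"delta_pos":[[0,0,0],[0,0,0],[0,0,0],[0,0,1],[0,0,2]],"roll":[0,0,0,0,0]}'
python3 -m inch '{"gripper":[1,1,1,1,1],"delta_pos":[[0,0,25],[0,0,55],[0,0,85],[0,0,115],[0,0,135]],"roll":[0,0,0,0,0]}' >/dev/null
python3 -m inch '{"gripper":[0.3,0.3,0.3,0.3,0.3],"delta_pos":[[-17,-35,0],[-35,-70,0],[-52,-105,0],[-70,-140,0],[-88,-175,0]],"roll":[0,0,0,0,0]}' >/dev/null
python3 -m inch '{"gripper":[0.3,0.3,0.3,0.3,0.3],"delta_pos":[[-4,-11,0],[-4,-11,0],[-4,-11,0],[-4,-11,0],[-4,-11,0]],"roll":[0,0,0,0,0]}'
python3 - <<'E'
from h import *
c=bot.get_calibration("wrist");im,d=bot.get_image("wrist");cv2.imwrite("pics/w10.png",im)
s=bot.state();print(s["tool_pos"],s["joints"][6])
tops(c,c["pose"],im,d,dict(knob=(320,260,.05,60),blk=(320,260,.018,140)))
im,d=bot.get_image("scene");cv2.imwrite("pics/s10.png",im);c=bot.get_calibration("scene")
tops(c,c["pose"],im,d,dict(short=(295,235,.089,80)))
E
```

```text
clock: 27.1
tool_pos: [0.556, 0.0145, 0.0757]
eef_rot: [-0.169, -3.137, 0.0]
contact_force: [0.3, -0.2, -0.2]
width: 0.889
clock: 28.35
tool_pos: [0.4649, -0.1701, 0.2106]
eef_rot: [-0.165, -3.137, -0.001]
contact_force: [0.0, 0.5, 0.9]
width: 0.65
[ 0.46478505 -0.17013369  0.21058906] 1.8725066213033914
knob c [ 462.8 -173.1] mean [ 462.8 -173.2] size [23.  24.1] deg 164.1 zmed 50.9 489
blk c [ 463.2 -173.2] mean [ 460.9 -173.4] size [48.3 84.2] deg 30.7 zmed 19.0 3085
short c [562.6  13.4] mean [566.4  13. ] size [ 60.2 174.9] deg 173.8 zmed 89.0 1444
```

View pics/w10.png

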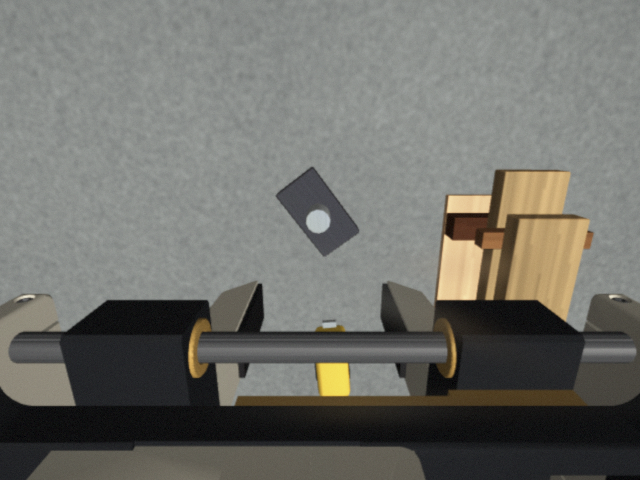

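The knob at (318,220) is 2–3 mm from the finger centre, and the short board is placed correctly. I grip the knob just above the block.

```bash

python3 -m inch '{"gripper":[0.3,0.3,0.3,0.3,0.3],"delta_pos":[[-2,-3,-35],[-2,-3,-70],[-2,-3,-105],[-2,-3,-135],[-2,-3,-152]],"roll":[0,0,0,0,0]}' 
python3 -m inch '{"gripper":[0.3,0.3,0.3,0.3,0.3],"delta_pos":[[0,0,-10],[0,0,-20],[0,0,-28],[0,0,-34],[0,0,-36]],"roll":[0,0,0,0,0]}'
python3 -m inch '{"gripper":[-0.8,-0.8,-0.8,-0.8,-0.8],"delta_pos":[[0,0,0],[0,0,0],[0,0,0],[0,0,0],[0,0,0]],"roll":[0,0,0,0,0]}' 45
python3 -m inch '{"gripper":[-0.8,-0.8,-0.8,-0.8,-0.8],"delta_pos":[[0,0,0],[0,0,0],[0,0,0],[0,0,0],[0,0,0]],"roll":[0,0,0,0,0]}'
python3 -m inch '{"gripper":[-0.8,-0.8,-0.8,-0.8,-0.8],"delta_pos":[[0,0,10],[0,0,25],[0,0,45],[0,0,70],[0,0,95]],"roll":[0,0,0,0,0]}'
```

```text
clock: 28.87
tool_pos: [0.4609, -0.1732, 0.0557]
eef_rot: [-0.167, -3.134, -0.001]
contact_force: [-0.3, -0.3, 0.2]
width: 0.652
clock: 29.28
tool_pos: [0.4625, -0.1744, 0.0225]
eef_rot: [0.169, 3.137, 0.0]
contact_force: [0.4, 0.0, 0.3]
width: 0.653
clock: 29.7
tool_pos: [0.4624, -0.1746, 0.0231]
eef_rot: [0.169, 3.136, -0.0]
contact_force: [-0.2, -0.6, -0.2]
width: 0.337
clock: 30.12
tool_pos: [0.4623, -0.1744, 0.023]
eef_rot: [0.169, 3.137, 0.001]
contact_force: [-1.5, 1.9, 6.2]
width: 0.255
clock: 30.53
tool_pos: [0.4608, -0.1745, 0.1184]
eef_rot: [-0.17, -3.134, 0.0]
contact_force: [0.8, 0.5, -6.1]
width: 0.251
```

```bash

python3 -m inch '{"gripper":[-0.8,-0.8,-0.8,-0.8,-0.8],"delta_pos":[[0,0,20],[0,0,40],[0,0,55],[0,0,60],[0,0,60]],"roll":[0,0,0,0,0]}' >/dev/null
python3 -m inch '{"gripper":[-0.8,-0.8,-0.8,-0.8,-0.8],"delta_pos":[[15,30,0],[30,60,0],[45,90,0],[60,120,0],[75,151,0]],"roll":[-0.12,-0.24,-0.36,-0.48,-0.6]}' >/dev/null
python3 -m inch '{"gripper":[-0.8,-0.8,-0.8,-0.8,-0.8],"delta_pos":[[10,20,0],[19,38,0],[19,38,-10],[19,38,-20],[19,38,-20]],"roll":[-0.046,-0.046,-0.046,-0.046,-0.046]}'
python3 - <<'E'
from h import *
c=bot.get_calibration("wrist");im,d=bot.get_image("wrist");cv2.imwrite("pics/w11.png",im)
s=bot.state();r=s["eef_rot"];print(s["tool_pos"],s["eef_rot"],s["width"])
E
```

```text
clock: 31.78
tool_pos: [0.5537, 0.0139, 0.1545]
eef_rot: [-1.155, -2.917, 0.005]
contact_force: [-0.8, 0.5, -6.7]
width: 0.251
[0.55409536 0.01333569 0.15567865] [-1.15674606 -2.91693482  0.00439399] 0.25431161420248316
```

View pics/w11.png

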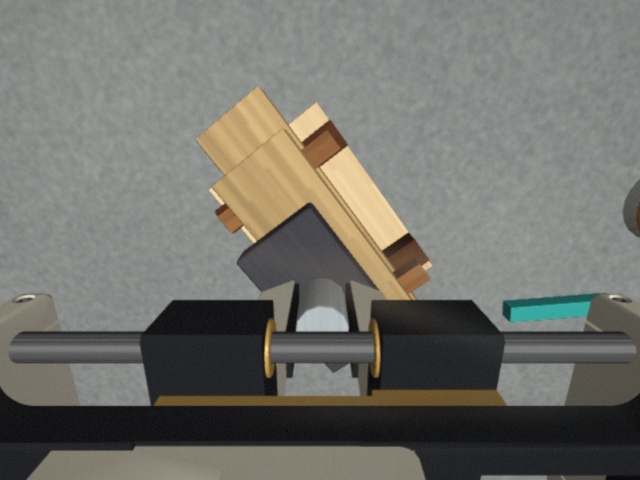

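The weight is level and in line with the short board. I lower it.

```bash

python3 -m inch '{"gripper":[-0.8,-0.8,-0.8,-0.8,-0.8],"delta_pos":[[0,0,-12],[0,0,-22],[0,0,-30],[0,0,-36],[0,0,-38]],"roll":[0,0,0,0,0]}' 
python3 -m inch '{"gripper":[-0.8,-0.8,-0.8,-0.8,-0.8],"delta_pos":[[0,0,-1],[0,0,-2],[0,0,-3],[0,0,-4],[0,0,-4]],"roll":[0,0,0,0,0]}'
```

```text
clock: 32.25
tool_pos: [0.5554, 0.014, 0.1186]
eef_rot: [-1.157, -2.919, 0.001]
contact_force: [-0.5, -0.6, -5.4]
width: 0.25
clock: 32.67
tool_pos: [0.5562, 0.0145, 0.1158]
eef_rot: [1.156, 2.921, 0.0]
contact_force: [0.7, 0.2, -5.0]
width: 0.248
```

```bash

python3 -m inch '{"gripper":[-0.8,-0.8,-0.8,-0.8,-0.8],"delta_pos":[[0,0,-1],[0,0,-2],[0,0,-3],[0,0,-3],[0,0,-3]],"roll":[0,0,0,0,0]}'
python3 -m inch '{"gripper":[-0.8,-0.8,-0.8,-0.8,-0.8],"delta_pos":[[0,0,0],[0,0,0],[0,0,0],[0,0,0],[0,0,0]],"roll":[0,0,0,0,0]}'
```

```text
clock: 33.08
tool_pos: [0.5561, 0.0145, 0.1127]
eef_rot: [-1.156, -2.921, 0.0]
contact_force: [0.1, -0.3, -5.2]
width: 0.251
clock: 33.5
tool_pos: [0.5561, 0.0144, 0.1128]
eef_rot: [1.156, 2.921, 0.0]
contact_force: [-0.7, -0.0, -5.2]
width: 0.257
```

```bash

python3 -m inch '{"gripper":[-0.8,-0.8,-0.8,-0.8,-0.8],"delta_pos":[[0,0,-0.5],[0,0,-1],[0,0,-1],[0,0,-1],[0,0,-1]],"roll":[0,0,0,0,0]}'
python3 -m inch '{"gripper":[-0.8,-0.8,-0.8,-0.8,-0.8],"delta_pos":[[0,0,-0.5],[0,0,-1],[0,0,-1],[0,0,-1],[0,0,-1]],"roll":[0,0,0,0,0]}'
```

```text
clock: 33.92
tool_pos: [0.5562, 0.0144, 0.112]
eef_rot: [1.156, 2.921, 0.0]
contact_force: [-2.0, -0.1, 2.7]
width: 0.253
clock: 34.33
tool_pos: [0.5562, 0.0144, 0.1119]
eef_rot: [1.157, 2.921, 0.002]
contact_force: [-7.3, 1.2, 15.1]
width: 0.251
```

Contact is made, so I back off 1 mm, release, rise and check.

```bash

python3 -m inch '{"gripper":[-0.8,-0.8,-0.5,-0.3,-0.1],"delta_pos":[[0,0,1],[0,0,1],[0,0,1],[0,0,1],[0,0,1]],"roll":[0,0,0,0,0]}'
python3 -m inch '{"gripper":[0,0.1,0.1,0.1,0.1],"delta_pos":[[0,0,1],[0,0,3],[0,0,15],[0,0,35],[0,0,60]],"roll":[0,0,0,0,0]}'
python3 -m inch '{"gripper":[0.1,0.1,0.1,0.1,0.1],"delta_pos":[[-10,10,30],[-30,30,60],[-50,55,80],[-50,90,100],[-50,125,110]],"roll":[0,0,0,0,0]}' >/dev/null
python3 -m inch '{"gripper":[0.1,0.1,0.1,0.1,0.1],"delta_pos":[[0,30,0],[0,60,0],[0,90,0],[0,120,0],[0,130,0]],"roll":[0,0,0,0,0]}'
python3 - <<'E'
from h import *
im,d=bot.get_image("scene");c=bot.get_calibration("scene")
tops(c,c["pose"],im,d,dict(knob=(292,195,.139,20),blk=(295,225,.107,50),short=(295,240,.089,80),sa=(293,228,.069,40),sb=(305,262,.069,40),long=(297,250,.053,90),b1=(293,238,.033,35),b2=(300,273,.033,35),tin=(427,292,.026,25),tape=(219,290,.052,30)),.004)
im2,d=bot.get_image("side");c=bot.get_calibration("side")
tops(c,c["pose"],im2,d,dict(knob=(349,215,.139,30),blk=(349,235,.107,50),short=(349,240,.089,70),tin=(403,200,.026,20),tape=(396,292,.052,25)),.004)
a=cv2.resize(im[170:340,190:460],(400,252),interpolation=cv2.INTER_CUBIC);b=cv2.resize(im2[170:340,240:510],(400,252),interpolation=cv2.INTER_CUBIC)
cv2.imwrite("pics/fin.png",np.hstack([a,b]))
E
```

```text
clock: 34.75
tool_pos: [0.5566, 0.0144, 0.1118]
eef_rot: [1.156, 2.92, 0.0]
contact_force: [-0.1, 0.0, 0.4]
width: 0.352
clock: 35.17
tool_pos: [0.5553, 0.0143, 0.1722]
eef_rot: [-1.156, -2.919, 0.002]
contact_force: [0.1, 0.3, -0.6]
width: 0.551
clock: 36.0
tool_pos: [0.5051, 0.2748, 0.2823]
eef_rot: [-1.148, -2.924, -0.003]
contact_force: [-0.6, 0.9, 0.1]
width: 0.553
knob none
blk c [562.4  13. ] mean [570.6  11.3] size [47.8 87.1] deg 173.8 zmed 106.9 427
short c [561.7  13.6] mean [584.3   8.9] size [ 59.8 173.1] deg 173.9 zmed 89.1 708
sa c [616.4 -32.2] mean [615.8 -32.2] size [18.3 19.5] deg 76.6 zmed 68.3 57
sb c [616.4 -32.2] mean [615.9 -32.4] size [18.3 19.5] deg 76.6 zmed 68.2 58
long c [654.8   4.5] mean [654.9   4.4] size [54.7 59.7] deg 83.7 zmed 52.9 507
b1 c [497.1 -23.7] mean [496.7 -23.7] size [28.3 30.8] deg 78.0 zmed 32.7 105
b2 c [615.3 -37.1] mean [615.8 -36.8] size [27.2 32.2] deg 83.0 zmed 32.6 129
tin c [753.1 250.7] mean [754.1 250.4] size [69.6 72.2] deg 120.6 zmed 25.8 679
tape c [ 642.  -176.8] mean [ 641.3 -176.3] size [34.4 66.3] deg 179.0 zmed 51.4 368
knob c [555.8   3.1] mean [555.5   3.6] size [19.  22.2] deg 81.7 zmed 136.1 39
blk c [557.    2.1] mean [556.6   0.7] size [49.4 81.7] deg 177.0 zmed 104.8 281
short c [503.4   9.9] mean [496.3  10. ] size [60.5 63.2] deg 172.9 zmed 87.2 243
tin c [749.9 238. ] mean [748.9 239. ] size [66.7 69.6] deg 46.9 zmed 23.9 178
tape c [ 634.3 -185.9] mean [ 633.9 -185.3] size [33.9 62.3] deg 178.9 zmed 50.0 233
```

View pics/fin.png

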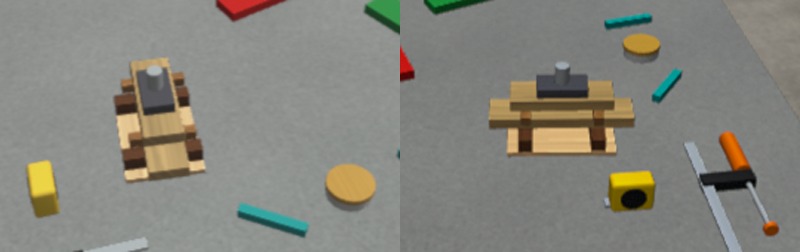

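The stack is complete in both views: long board, stickers over the bearers, short board, and weight with its knob up. The bystanders have not moved and the arm is clear. I hand it in.

```bash
python3 -c "
from station import bot
print(bot.state()['dq'].round(3)); print(bot.close_job())"
```

```text
[ 0.034 -0.022  0.046  0.035  0.022 -0.003  0.023]
the job is handed in; nothing more can be done
None
```

I built the stack on the stand in the order asked: long board, a sticker over each bearer, short board, and the iron weight knob up. I handed it in at about 36 s with the gripper open and well clear; no verdict was reported.

**Last checks**
- **Placing:** the short board and the weight came out within about 2 mm and 1° of the stand's centre and direction in the scene view. The side view put the weight within about 2 mm of centre. The long board and the stickers agreed to about 2 mm when each was checked after placing.
- **Heights:** top-face heights in the scene view were within 1 mm of nominal: weight block 106.9 mm, short board 89.1 mm, long board 52.9 mm.
- **Bystanders:** the tin and the tape measured within about 4 mm of their start, which is mask scatter. The clamp I only looked at, and it looked untouched.

**What disagreed or failed**
- The scene and side cameras differ by about 7 mm in x and 11 mm in y. Part of this is my masks catching front faces. I grasped and placed by the wrist camera and compared each fixed view only with itself.
- The last scene check did not find the knob. The boards and weight hid most of the stickers, the long board and the bearers, so those masks caught only visible ends.
- I pressed the weight down slightly far, to about 15 N, before backing off and releasing. Nothing shifted visibly.

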